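# Sweep the clips and the pigment jar into the tray

## Robot

A 7-joint arm with a two-finger parallel gripper is mounted at the origin on a cart in front of the work surface, level with it; the furniture and walls round the work are solid. World frame = base frame: x ahead of the robot, y to its left, z up, the work surface at z = 0. Lengths are in m, angles in rad, forces in N, time in s.
With the tool pointing down it reaches from about 0.375 to 0.925 m from the base axis. Payload 3.1 kg.
Tool frame: the origin (TCP) lies midway between the tips of the shut fingers; the grasp point (between the pads) lies 19 mm behind it; z points along the fingers, y is the line along which they close (so a half turn about z gives the same grasp; the last joint's range is limited). The gripper opens to 85 mm and grips with 20 to 120 N. Pads are 22 mm wide; open, the fingers measure 114 mm over their backs; the gripper's body (76 mm by 85 mm) begins 54 mm behind the grasp point. The pads swing forward as they close: fully open they stand 13 mm farther back than shut.
Start: joints at [-1.204, 0.383, 0.044, 1.598, -0.018, 1.161, -0.05], TCP at [0.291, 0.581, 0.231] pointing down, gripper open.
Joint ranges: [-2.61, 2.61], [-0.41, 2.15], [-1.48, 1.57], [0, 2.5], [-1.57, 4.71], [0.05, 1.97], [-2.85, 2.85]. Speed limits (rad/s): [2.79, 2.79, 3.14, 3.14, 3.14, 3.14, 3.14].

## Interface

Orientations are given as a rotation vector (axis times angle).
In Python, from workcell import arm gives the robot as it stands. The module is installed in compiled form; this text tells all that it offers.
- The arm moves only by the tool jog_arm, never from a script. Its argument "steps" is a list of rows, each a list of 3 entries, a list of its own where there are three numbers: the finger opening in mm, from 0 to 85.4, then the shift along the tool's x, y, z in mm, then the turn, a rotation vector about the tool's x, y, z in rad. In form: [[claw, [tx, ty, tz], [ax, ay, az]], ...]. A call has 1 to 8 rows; each row shifts and turns the commanded pose from where the row before left it, along the tool's axes as they then stand; what a row does not reach is not made up. A row lasts 1/8 s, in which the tool goes at most 62.5 mm and 10.7 degrees, less where a joint would pass 70% of its speed; a pose out of reach is approached as far as the arm can. A call is refused whole if a number of a shift passes 62.5 or a number of a turn 0.188, either way. A call with a gripper value outside its range is refused whole. The fingers move at their own pace and stop on an object; "newtons" is the grip in N (left out, the last holds). Time passes only in rows, so rows that do not move let the fingers close. It gives the time, the measured TCP pose, the force, the opening and the grip force at its end, in the units of the state.
- arm.read_state(): the state, without advancing time (a new reading comes with each control period).
- arm.get_image(name): name is "scene" or "top"; returns a dict with "frame" (420x560x3 uint8, red, green, blue), "intrinsics" (3x3 intrinsics, pixels), "R" (3x3) and "t" (3): a world point X has camera coordinates R X + t. Camera axes: x right, y down, z forward; pixel columns grow to the right and rows downward; lengths in m; the calibration is good to about 2 mm. A picture is of the moment at which its call begins. There is no depth.
- arm.sign_off(): hands the job in; it is judged then, once.
The state is a dict: "time_s": time; "joint_pos": joint angles; "joint_velocities": joint speeds; "joint_efforts": joint torques, N m; "position": TCP position; "orientation": TCP orientation; "contact_force": force on the tool from outside, world axes, zero at the start; "moment": the same for the moment, N m; "opening": finger opening in m; "finger_force": force on a finger pad.
Only numpy, scipy, OpenCV 4.12 (cv2) and the standard library are available. Lean on these libraries where they do the work, as an engineer would, in place of code of your own. Each camera call takes 0.05 s, during which the arm holds its last target. There are 200 camera calls.

## Task

Clear the table between clients: with the fingertips, sweep the pink clip, the teal clip and the little pink pigment jar along the table and in through the open side of the white tray, until all three lie wholly inside it with nothing sticking out of the mouth and the jar still upright. Push them only; do not pick up or lift any of them. Leave the two polish bottles, the buffer block and the glass dish standing where they are.

Things in the scene. Friction and masses are not known exactly. Their poses are not given: they have to be found in the camera images.
- sweep_tray: fixed white plastic tray, 190 (x) by 150 mm (y). Walls 28 mm high, 6 mm thick at -x, +x and -y; the whole +y side is its open mouth, 178 mm wide. Floor 2 mm thick, bevelled to the table over the last 24 mm at the mouth. Origin: centre of the outline, at table height; inside x -89..89, y -69..75 mm. y points out of the mouth, to the robot's left within 0.25 rad
- tray_mouth (a point): middle of the edge of the open mouth of the tray, 2 mm above the table (75 mm along tray y from its origin); axes as the tray
- pink_clip: pink plastic soak-off clip lying on the surface, 16 x 54 x 17 mm (x, y, z), about 15 g, slides freely. Origin: centre of its underside; y runs along its length, z up
- pink_clip_end_a (a point): middle of the end face of the pink clip at its +y end, 25 mm from its centre and 8 mm above its underside
- pink_clip_end_b (a point): middle of the end face of the pink clip at its -y end, 25 mm from its centre and 8 mm above its underside
- teal_clip: teal green plastic soak-off clip lying on the surface, 16 x 54 x 17 mm (x, y, z), about 15 g, slides freely. Origin: centre of its underside; y runs along its length, z up
- teal_clip_end_a (a point): middle of the end face of the teal clip at its +y end, 25 mm from its centre and 8 mm above its underside
- teal_clip_end_b (a point): middle of the end face of the teal clip at its -y end, 25 mm from its centre and 8 mm above its underside
- pink_jar: small closed round pigment jar, pink with a white screw lid, 32 mm across at the lid (28 mm at the foot), 23 mm high, about 22 g, standing upright; slides freely. Origin: centre of its underside, z up
- red_polish: red nail polish bottle with a black cap, 27 x 34 x 74 mm, standing beyond the work; bystander. Origin: centre of its underside
- blue_polish: blue nail polish bottle with a white cap, 27 x 34 x 88 mm, standing behind the tray (to the robot's right); bystander. Origin: centre of its underside
- buffer: lilac buffer block, 26 x 93 x 25 mm, y along its length, lying to the left of the work; bystander. Origin: centre of its underside
- glass_dish: faceted glass dish, 52 mm across, 21 mm high, standing to the left of the work; bystander. Origin: centre of its underside

How it is judged:
By the outcome, as a careful person would: the job done as asked, in the order asked, and still so for the second after the job is handed in, with the robot touching nothing.
It also fails if it takes over 64 s, if anything falls off the work surface, if the arm or the gripper's body presses on something with over 40 N, if the wrist force passes 120 N, or if a joint passes its speed limit or range.

## Working session

There is one attempt and no reset: what is moved stays moved. The work goes in short steps, Python scripts to look and compute and a tool call to move; the robot and the scene stay as the last step left them, time stands still between calls to the robot, and variables do not carry over. Pictures are saved under pics/ and viewed, at most 10 in all, crops included, and the job is handed in when it is done.

Besides the shell and the picture viewer there is one more tool, called after "Request:" in YAML: its name, and indented under it one key for each argument. jog_arm: Moves the arm, as the interface text tells. Its arguments: {"type":"object","properties":{"steps":{"type":"array","items":{"type":"array"}},"newtons":{"type":"number"}},"required":["steps"]}

```bash
mkdir -p pics; cat > h.py <<'E'
import numpy as np, cv2
from workcell import arm
def snap(name,fn):
    d=arm.get_image(name); cv2.imwrite(f'pics/{fn}.png',cv2.cvtColor(np.asarray(d['frame']),cv2.COLOR_RGB2BGR)); return d
def world(d,uv,z):
    K=np.array(d['intrinsics']);R=np.array(d['R']);t=np.array(d['t'])
    uv=np.atleast_2d(uv).astype(float)
    r=(np.linalg.inv(K)@np.c_[uv,np.ones(len(uv))].T).T@R
    c=-R.T@t
    return c+r*((z-c[2])/r[:,2])[:,None]
def pix(d,X):
    K=np.array(d['intrinsics']);R=np.array(d['R']);t=np.array(d['t'])
    p=(K@(R@np.atleast_2d(X).T+t[:,None])).T
    return p[:,:2]/p[:,2:]
E
python3 - <<'E'
from h import *
d=snap('top','top0'); e=snap('scene','scene0')
for q in(d,e): print(np.round(-np.array(q['R']).T@q['t'],3), np.round(world(q,[[0,0],[559,0],[559,419],[0,419]],0),3).tolist())
s=arm.read_state(); print(s)
E
```

```text
[ 0.438 -0.049  0.972] [[1.176, 0.671, 0.0], [1.161, -0.865, 0.0], [0.074, -0.717, 0.0], [0.114, 0.581, 0.0]]
[ 0.009 -1.047  0.777] [[0.368, 5.078, 0.0], [4.826, 2.036, 0.0], [0.724, -0.792, 0.0], [-0.13, -0.286, 0.0]]
{'time_s': 0.1, 'joint_pos': array([-1.20381002,  0.38376677,  0.04385652,  1.59946154, -0.0179025 ,
        1.16122559, -0.04987581]), 'joint_velocities': array([ 0.00061765, -0.00280204,  0.00112891, -0.00296703, -0.00131753,
        0.0009227 ,  0.00046938]), 'joint_efforts': array([ 2.74355778e-03, -4.34729755e+01,  1.02955330e+00, -2.50451928e+01,
        1.09007428e-02,  5.43666261e-03,  3.74358294e-06]), 'position': array([0.29096687, 0.58024762, 0.2299837 ]), 'orientation': array([-0.72330162, -3.05674412,  0.00381601]), 'contact_force': array([ 0.04470871, -0.4361736 , -0.12496479]), 'moment': array([-0.02040714, -0.03671793,  0.00684903]), 'finger_force': 0.0, 'opening': 0.08551952225519648}
```

View pics/top0.png

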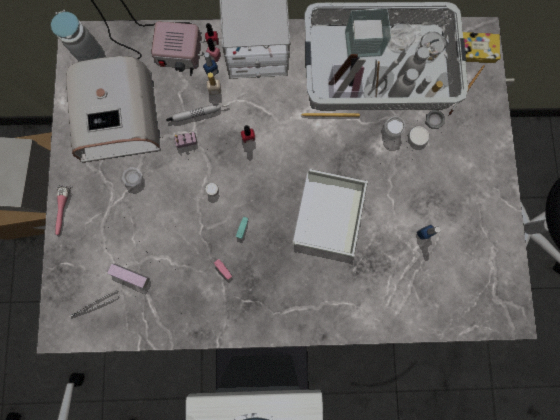

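View pics/scene0.png

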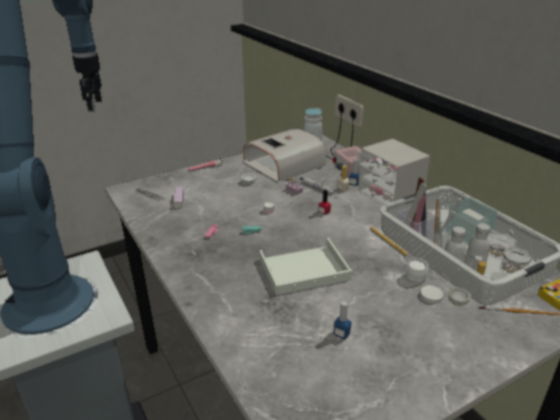

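Top view: the pink clip is near (223,270), teal near (242,229), jar lid near (211,189) and the tray centre near (331,215). The tray mouth faces image left, which is +y. The red bottle is at (248,133), blue at (428,232), buffer at (127,276) and dish at (132,177).

```bash
cat >> h.py <<'E'
def blob(d,box,f,z):
    x0,y0,x1,y1=box; c=np.asarray(d['frame'])[y0:y1,x0:x1]
    hsv=cv2.cvtColor(np.ascontiguousarray(c),cv2.COLOR_RGB2HSV).astype(int)
    m=f(hsv[...,0],hsv[...,1],hsv[...,2]).astype(np.uint8)
    n,l,st,ce=cv2.connectedComponentsWithStats(m)
    if n<2: return None
    k=1+np.argmax(st[1:,4]); v,u=np.nonzero(l==k)
    p=world(d,np.c_[u+x0,v+y0],z)[:,:2]; c0=p.mean(0)
    r=cv2.minAreaRect((p*1000).astype(np.float32))
    w,V=np.linalg.eigh(np.cov((p-c0).T)); a=V[:,1]*np.sign(V[1,1])
    return len(u),np.round(c0*1000),np.round(np.degrees(np.arctan2(a[1],a[0]))),'rect',np.round(r[0]),np.round(r[1]),np.round(r[2])
pink=lambda h,s,v:((h>160)|(h<5))&(s>90)&(v>90)
teal=lambda h,s,v:(h>70)&(h<95)&(s>80)
white=lambda h,s,v:(s<40)&(v>165)
E
python3 - <<'E'
from h import *
d=arm.get_image('top')
print('pink',blob(d,(205,250,245,290),pink,.012))
print('teal',blob(d,(225,210,260,250),teal,.012))
print('jar',blob(d,(195,175,230,210),white,.023))
print('lilac',blob(d,(100,255,155,295),lambda h,s,v:(h>125)&(h<165)&(s>30)&(v>100),.025))
print('red',world(d,[248,128],.074))
f=np.asarray(d['frame'])[110:310,90:450]
f=cv2.resize(f,None,fx=2.2,fy=2.2,interpolation=cv2.INTER_CUBIC)
cv2.imwrite('pics/crop.png',cv2.cvtColor(f,cv2.COLOR_RGB2BGR))
E
```

```text
pink None
teal (1, array([558.,  15.]), np.float64(nan), 'rect', array([558.,  15.]), array([0., 0.]), np.float64(0.0))
jar (92, array([640.,  97.]), np.float64(144.0), 'rect', array([640.,  97.]), array([25., 25.]), np.float64(0.0))
lilac (1, array([452., 310.]), np.float64(nan), 'rect', array([452., 310.]), array([0., 0.]), np.float64(0.0))
red [[0.77458744 0.00114735 0.074     ]]h.py:24: RuntimeWarning: Degrees of freedom <= 0 for slice
  w,V=np.linalg.eigh(np.cov((p-c0).T)); a=V[:,1]*np.sign(V[1,1])
  c *= np.true_divide(1, fact)
  c *= np.true_divide(1, fact)
```

View pics/crop.png

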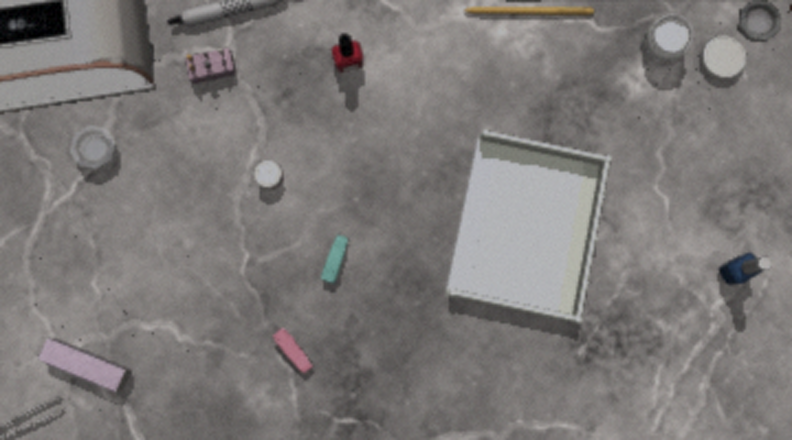

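The crop shows the pink clip running (281,333)–(306,370), teal (342,240)–(328,280) and the jar lid at (268,174). Tray mouth corners are about (484,134) and (451,292), back corners (607,157) and (580,320). I'll fix the thresholds and measure from these.

```bash
sed -i '/^pink=/d;/^teal=/d' h.py; cat >> h.py <<'E'
pink=lambda h,s,v:((h>160)|(h<8))&(s>70)&(v>60)
teal=lambda h,s,v:(h>65)&(h<100)&(s>50)
E
python3 - <<'E'
from h import *
d=arm.get_image('top')
F=np.asarray(d['frame'])
for u,v in[(223,270),(242,229),(127,276)]: print(F[v,u],cv2.cvtColor(F[v:v+1,u:u+1].copy(),cv2.COLOR_RGB2HSV))
print('pink',blob(d,(205,250,245,290),pink,.015))
print('teal',blob(d,(225,210,260,250),teal,.015))
o=lambda a:np.array(a)/2.2+[90,110]-.3
w=lambda a,z:np.round(world(d,o(a),z)[:,:2]*1000).tolist()
print('pink ends',w([[281,333],[306,370]],.017),'teal',w([[342,240],[328,280]],.017),'jar',w([[268,174]],.023))
print('tray tops',w([[484,134],[607,157],[580,320],[451,292]],.028))
print('dish',w([[94,148]],.021),'red foot/top',w([[347,60]],.03),'buffer',w([[50,340],[130,370],[122,390],[40,358]],.025),'blue',w([[738,272]],.03))
for q in ('TCP',): s=arm.read_state(); print(s['position'],cv2.Rodrigues(s['orientation'])[0].round(3))
E
```

```text
[170 113 127] [[[173  86 170]]]
[108 154 147] [[[ 85  76 154]]]
[169 150 166] [[[155  29 169]]]
pink (138, array([442.,  70.]), np.float64(38.0), 'rect', array([442.,  70.]), array([52., 16.]), np.float64(37.0))
teal (138, array([541.,  23.]), np.float64(160.0), 'rect', array([542.,  23.]), array([16., 52.]), np.float64(71.0))
pink ends [[461.0, 82.0], [420.0, 55.0]] teal [[563.0, 14.0], [518.0, 30.0]] jar [[638.0, 96.0]]
tray tops [[678.0, -148.0], [649.0, -286.0], [467.0, -246.0], [501.0, -106.0]]
dish [[672.0, 291.0]] red foot/top [[768.0, 5.0]] buffer [[459.0, 330.0], [425.0, 243.0], [404.0, 251.0], [440.0, 340.0]] blue [[516.0, -424.0]]
[0.29108462 0.58053321 0.23039837] [[-0.894  0.448 -0.001]
 [ 0.448  0.894 -0.002]
 [-0.    -0.002 -1.   ]]
```

```bash
cat >> h.py <<'E'
C=np.array([574.,-196.]); A=np.radians(-13.2); X=np.array([np.cos(A),np.sin(A)]); Y=np.array([-X[1],X[0]])
def t2w(x,y): return C+x*X+y*Y
def w2t(p): return np.round([(np.array(p)-C)@X,(np.array(p)-C)@Y],1)
def pose():
    s=arm.read_state(); R=cv2.Rodrigues(s['orientation'])[0]; p=s['position']*1000
    return p,np.arctan2(R[1,1],R[0,1]),s,R
def plan(wps,claw):
    """wps: (tray x, tray y, z mm, yaw of tool y relative to tray x in deg, rows)"""
    p,yaw,s,R=pose(); p=p.copy()
    print('t',round(s['time_s'],2),'tcp',p.round(1),'tray',w2t(p[:2]),'yaw_t',round(np.degrees(yaw-A),1),'z',R[:,2].round(3),'F',s['contact_force'].round(1),'q',s['joint_pos'].round(2))
    rows=[]
    for x,y,z,a,n in wps:
        g=np.r_[t2w(x,y),z]; ya=np.radians(a)+A
        for k in range(n,0,-1):
            d=(g-p)/k; dy=np.arctan2(np.sin(ya-yaw),np.cos(ya-yaw))/k
            ty=np.array([np.cos(yaw),np.sin(yaw)]); tx=np.array([-ty[1],ty[0]])
            l=np.round([d[:2]@tx,d[:2]@ty,-d[2]]); w=round(-dy,2)
            rows.append([claw,[int(v) for v in l],[0,0,w]])
            p[:2]+=l[0]*tx+l[1]*ty; p[2]-=l[2]; yaw-=w
    for i in range(0,len(rows),8): print(str(rows[i:i+8]).replace(' ',''))
E
python3 - <<'E'
from h import *
b=w2t([442,70]); n=np.array([.78,-.63])  # push normal in tray axes
q=b-45*n
print(b,w2t([541,23]),w2t([638,96]),q)
plan([(q[0],q[1],80,51,8),(q[0],q[1],7,51,4)],20)
E
```

```text
[-189.3  228.8] [-82.1 205.7] [ -4.4 298.9] [-224.4   257.15]
t 0.2 tcp [291.1 580.5 230.4] tray [-452.8  691.4] yaw_t 76.6 z [-0.001 -0.002 -1.   ] F [-0.5  0.2  0.3] q [-1.2   0.38  0.04  1.6  -0.02  1.16 -0.05]
[[20,[-40,-46,19],[0,0,np.float64(0.06)]],[20,[-43,-44,19],[0,0,np.float64(0.06)]],[20,[-46,-41,19],[0,0,np.float64(0.05)]],[20,[-48,-39,19],[0,0,np.float64(0.06)]],[20,[-50,-36,19],[0,0,np.float64(0.05)]],[20,[-51,-33,18],[0,0,np.float64(0.06)]],[20,[-53,-30,19],[0,0,np.float64(0.05)]],[20,[-55,-27,18],[0,0,np.float64(0.06)]]]
[[20,[0,0,18],[0,0,np.float64(-0.0)]],[20,[0,0,18],[0,0,np.float64(-0.0)]],[20,[0,0,19],[0,0,np.float64(-0.0)]],[20,[0,0,18],[0,0,np.float64(-0.0)]]]
```

Request:
jog_arm:
  steps:
    - [20,[-40,-46,19],[0,0,0.06]]
    - [20,[-43,-44,19],[0,0,0.06]]
    - [20,[-46,-41,19],[0,0,0.05]]
    - [20,[-48,-39,19],[0,0,0.06]]
    - [20,[-50,-36,19],[0,0,0.05]]
    - [20,[-51,-33,18],[0,0,0.06]]
    - [20,[-53,-30,19],[0,0,0.05]]
    - [20,[-55,-27,18],[0,0,0.06]]

```text
time_s: 1.2
position: [0.4115, 0.1165, 0.0849]
orientation: [1.389, 2.817, 0.002]
contact_force: [1.1, 0.8, 0.4]
opening: 0.0199
finger_force: 0.0
```

```bash
sed -i 's/w=round(-dy,2)/w=float(round(-dy,2))/' h.py; python3 - <<'E'
from h import *
plan([(-224,257,60,51,3),(-224,257,7,51,4)],20)
E
```

```text
t 1.2 tcp [411.5 116.5  84.9] tray [-229.5  267.2] yaw_t 50.7 z [ 0.001  0.001 -1.   ] F [1.1 0.8 0.4] q [-0.7   0.18  0.36  2.25 -0.09  0.73  0.37]
[[20,[-4,-1,8],[0,0,-0.0]],[20,[-3,-2,8],[0,0,-0.0]],[20,[-4,-1,9],[0,0,-0.01]],[20,[0,0,13],[0,0,0.0]],[20,[0,0,13],[0,0,0.0]],[20,[0,0,13],[0,0,0.0]],[20,[0,0,14],[0,0,0.0]]]
```

Request:
jog_arm:
  steps:
    - [20,[0,0,10],[0,0,0]]
    - [20,[0,0,20],[0,0,0]]
    - [20,[0,0,22],[0,0,0]]
    - [20,[0,0,20],[0,0,0]]
    - [20,[0,0,0],[0,0,0]]

```text
time_s: 1.82
position: [0.4096, 0.1188, 0.0119]
orientation: [-1.384, -2.818, 0.004]
contact_force: [1.0, 0.7, -0.2]
opening: 0.0201
finger_force: 0.0
```

```bash
python3 - <<'E'
from h import *
n=lambda a:np.array([np.sin(np.radians(a)),-np.cos(np.radians(a))])
def tp(x,y,a,z,k,off=19): 
    q=np.array([x,y])-off*n(a); return (q[0],q[1],z,a,k)
plan([tp(-189,229,51,7,2),tp(-120,155,46,7,6),tp(-60,95,34,8,6),tp(-45,45,12,10,5)],20)
d=snap('top','top1'); print(pix(d,np.r_[pose()[0]/1000]))
E
```

```text
t 1.82 tcp [409.6 118.8  11.9] tray [-231.9  269. ] yaw_t 50.9 z [-0.003 -0.001 -1.   ] F [ 1.   0.7 -0.2] q [-0.66  0.34  0.31  2.27 -0.19  0.56  0.45]
[[20,[-20,-2,2],[0,0,-0.0]],[20,[-20,-2,3],[0,0,-0.0]],[20,[-17,-2,0],[0,0,0.01]],[20,[-17,-2,0],[0,0,0.02]],[20,[-17,-2,0],[0,0,0.01]],[20,[-16,-1,0],[0,0,0.02]],[20,[-17,-1,0],[0,0,0.01]],[20,[-16,-1,0],[0,0,0.02]]]
[[20,[-14,1,0],[0,0,0.03]],[20,[-14,1,0],[0,0,0.03]],[20,[-14,1,0],[0,0,0.04]],[20,[-14,2,0],[0,0,0.03]],[20,[-14,2,-1],[0,0,0.04]],[20,[-15,3,0],[0,0,0.03]],[20,[-10,-2,0],[0,0,0.08]],[20,[-10,-1,-1],[0,0,0.08]]]
[[20,[-10,0,0],[0,0,0.08]],[20,[-11,1,-1],[0,0,0.07]],[20,[-10,2,0],[0,0,0.08]]]
[[202.26372203 282.64636934]]
```

View pics/top1.png

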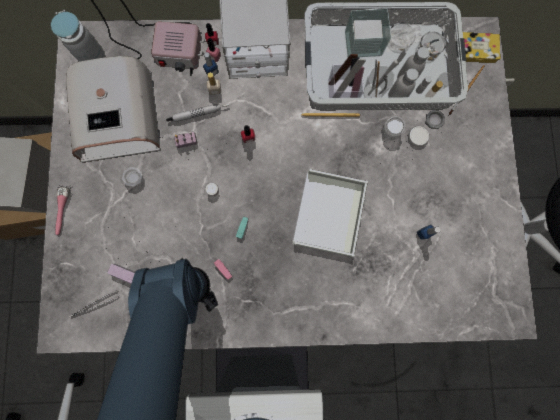

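The gripper is down behind the pink clip at about (202,283), the clip is untouched at (223,270), and everything else is in place. Starting the push.

Request:
jog_arm:
  steps:
    - [20,[-20,-2,2],[0,0,0]]
    - [20,[-20,-2,3],[0,0,0]]
    - [20,[-17,-2,0],[0,0,0.01]]
    - [20,[-17,-2,0],[0,0,0.02]]
    - [20,[-17,-2,0],[0,0,0.01]]
    - [20,[-16,-1,0],[0,0,0.02]]

```text
time_s: 2.62
position: [0.4671, 0.025, 0.0082]
orientation: [1.473, 2.775, 0.0]
contact_force: [-0.1, 0.5, 1.1]
opening: 0.0202
finger_force: 0.0
```

```bash
cat >> h.py <<'E'
n=lambda a:np.array([np.sin(np.radians(a)),-np.cos(np.radians(a))])
def tp(x,y,a,z,k,off=19):
    q=np.array([x,y])-off*n(a); return (q[0],q[1],z,a,k)
def see(d,f,c,z=.015,r=25):
    u,v=pix(d,np.r_[np.array(c)/1000,z])[0].round().astype(int)
    b=blob(d,(u-r,v-r,u+r,v+r),f,z)
    return b and (b[0],b[1],w2t(b[1]),'ang_t',round(b[2]-np.degrees(A)),b[5])
E
python3 - <<'E'
from h import *
d=arm.get_image('top')
print('pink',see(d,pink,t2w(-150,185),r=22)); print('teal',see(d,teal,[541,23]))
plan([tp(-120,155,46,7,2),tp(-60,95,34,8,6),tp(-45,45,12,10,5)],20)
E
```

```text
pink None
teal (86, array([550.,  20.]), array([-72.7, 204.8]), 'ang_t', 168, array([16., 37.]))
t 2.67 tcp [468.7  22.7   8.5] tray [-152.4  188.9] yaw_t 47.1 z [ 0.003 -0.001 -1.   ] F [ 0.6 -0.4  0.2] q [-0.44  0.41  0.34  2.18 -0.24  0.58  0.67]
[[20,[-14,-1,1],[0,0,0.01]],[20,[-14,-1,0],[0,0,0.01]],[20,[-14,0,0],[0,0,0.03]],[20,[-14,1,0],[0,0,0.04]],[20,[-14,1,0],[0,0,0.03]],[20,[-14,2,0],[0,0,0.04]],[20,[-14,3,0],[0,0,0.03]],[20,[-14,3,-1],[0,0,0.04]]]
[[20,[-10,-2,0],[0,0,0.08]],[20,[-11,-1,0],[0,0,0.08]],[20,[-10,0,-1],[0,0,0.07]],[20,[-11,1,0],[0,0,0.08]],[20,[-10,1,-1],[0,0,0.07]]]
```

```bash
python3 - <<'E'
from h import *
a=arm.get_image('top');b=arm.get_image('scene')
fa=np.asarray(a['frame'])[170:320,180:380]; fb=np.asarray(b['frame'])[190:310,160:360]
for s in(fa,fb): pass
o=np.vstack([cv2.resize(fa,(480,360)),cv2.resize(fb,(400,240)) if 0 else cv2.resize(fb,(480,240))])
cv2.imwrite('pics/c2.png',cv2.cvtColor(o,cv2.COLOR_RGB2BGR))
E
```

```text
(no output)
```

View pics/c2.png

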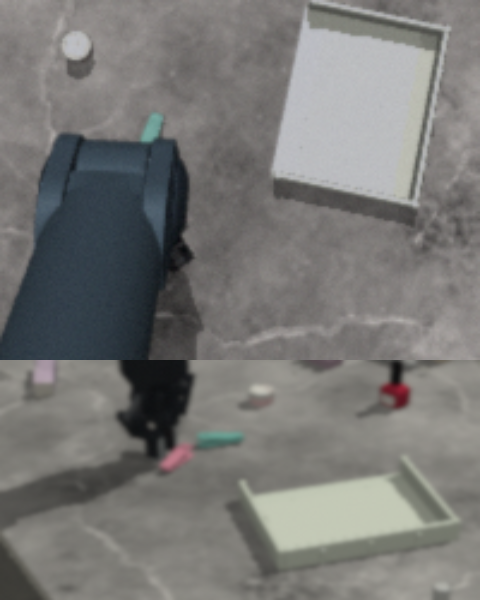

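The scene view shows the pink clip centred in front of the fingers, with its far end near the teal clip's left end at about (193,450). I'll measure with the scene camera from here, since the wrist blocks the top one.

```bash
cat >> h.py <<'E'
def fit(d,box,f,x0):
    """fit clip pose (tray x,y,deg) to mask by projecting the box silhouette"""
    from scipy.optimize import minimize
    a0,b0,a1,b1=box; h=cv2.cvtColor(np.ascontiguousarray(np.asarray(d['frame'])[b0:b1,a0:a1]),cv2.COLOR_RGB2HSV).astype(int)
    m=f(h[...,0],h[...,1],h[...,2]); nn,l,st,_=cv2.connectedComponentsWithStats(m.astype(np.uint8))
    if nn<2: return None
    m=l==1+np.argmax(st[1:,4]); S=4; big=cv2.resize(m.astype(np.float32),None,fx=S,fy=S)
    def cost(q):
        a=np.radians(q[2]); u=np.array([np.cos(a),np.sin(a)]);w=np.array([-u[1],u[0]])
        P=[np.r_[t2w(*(np.array(q[:2])+i*27*u+j*8*w)),k]/1000 for i in(-1,1) for j in(-1,1) for k in(0,17)]
        c=cv2.convexHull(((pix(d,P)-[a0,b0]+.5)*S).astype(np.float32)).round().astype(np.int32)
        g=np.zeros_like(big); cv2.fillConvexPoly(g,c,1.); return np.abs(g-big).sum()/big.sum()
    r=min((minimize(cost,[x0[0],x0[1],x0[2]+da],method='Nelder-Mead',options=dict(initial_simplex=[[x0[0],x0[1],x0[2]+da],[x0[0]+20,x0[1],x0[2]+da],[x0[0],x0[1]+20,x0[2]+da],[x0[0],x0[1],x0[2]+da+20]])) for da in(-20,0,20)),key=lambda r:r.fun)
    return int(m.sum()),r.x.round(1),round(r.fun,2)
def sbox(d,c,r=22):
    u,v=pix(d,np.r_[t2w(*c)/1000,.01])[0].round().astype(int); return(u-r,v-r,u+r,v+r)
E
python3 - <<'E'
from h import *
d=arm.get_image('scene')
print('pink',fit(d,sbox(d,(-135,170)),pink,(-135,170,47)))
print('teal',fit(d,sbox(d,(-82,206)),teal,(-82,206,-7)))
p=pose()[0]; print(w2t(p[:2]))
E
```

```text
pink (89, array([-142.1,  174.4,   59.4]), np.float64(0.55))
teal (114, array([-83.6, 208.9, -11.1]), np.float64(0.44))
[-155.3  191.3]
```

Request:
jog_arm:
  steps:
    - [20,[-14,-2,1],[0,0,0.01]]
    - [20,[-14,-2,0],[0,0,0.02]]
    - [20,[-14,0,0],[0,0,0.03]]
    - [20,[-14,1,0],[0,0,0.04]]
    - [20,[-14,1,0],[0,0,0.03]]
    - [20,[-14,2,0],[0,0,0.04]]

```text
time_s: 3.58
position: [0.5105, -0.0472, 0.007]
orientation: [1.705, 2.639, -0.0]
contact_force: [0.7, 0.5, -0.4]
opening: 0.0203
finger_force: 0.0
```

```bash
python3 - <<'E'
from h import *
d=arm.get_image('scene')
p,y,_,_=pose();q=w2t(p[:2]); a=np.degrees(y-A); c=q+19*n(a); print('expect',c.round(),a.round())
print('pink',fit(d,sbox(d,c),pink,(*c,a)))
print('teal',fit(d,sbox(d,(-82,206)),teal,(-82,206,-7)))
plan([tp(-60,92,34,8,3),tp(-45,45,12,10,5),tp(-45,-25,0,10,5)],20)
E
```

```text
expect [-82. 114.] 37.0
pink (106, array([-87.1, 117. ,  50.8]), np.float64(0.48))
teal (20, array([-91.6, 196.9,  77.5]), np.float64(3.74))
t 3.62 tcp [512.1 -49.3   7.5] tray [-93.7 128.7] yaw_t 37.3 z [ 0.003 -0.002 -1.   ] F [ 0.7 -1.1  0.7] q [-0.32  0.48  0.38  2.08 -0.29  0.63  0.69]
[[20,[-10,2,0],[0,0,0.02]],[20,[-10,2,0],[0,0,0.02]],[20,[-11,2,-1],[0,0,0.02]],[20,[-10,-1,0],[0,0,0.08]],[20,[-10,-1,0],[0,0,0.08]],[20,[-10,0,-1],[0,0,0.07]],[20,[-9,1,0],[0,0,0.08]],[20,[-9,2,-1],[0,0,0.07]]]
[[20,[-14,-2,0],[0,0,0.04]],[20,[-14,-2,0],[0,0,0.04]],[20,[-14,-1,0],[0,0,0.04]],[20,[-14,0,0],[0,0,0.05]],[20,[-14,0,0],[0,0,0.04]]]
```

```bash
python3 - <<'E'
from h import *
plan([tp(-45,95,36,8,4),tp(-38,60,15,10,4)],20)
E
```

```text
t 3.62 tcp [512.1 -49.3   7.5] tray [-93.7 128.7] yaw_t 37.3 z [ 0.003 -0.002 -1.   ] F [ 0.7 -1.1  0.7] q [-0.32  0.48  0.38  2.08 -0.29  0.63  0.69]
[[20,[-9,5,0],[0,0,0.01]],[20,[-9,5,0],[0,0,0.0]],[20,[-10,5,0],[0,0,0.01]],[20,[-9,4,-1],[0,0,0.0]],[20,[-8,-2,0],[0,0,0.09]],[20,[-9,-1,-1],[0,0,0.09]],[20,[-9,-1,0],[0,0,0.09]],[20,[-8,1,-1],[0,0,0.1]]]
```

```bash
python3 - <<'E'
from h import *
plan([tp(-42,92,50,8,4),],20)
E
```

```text
t 3.62 tcp [512.1 -49.3   7.5] tray [-93.7 128.7] yaw_t 37.3 z [ 0.003 -0.002 -1.   ] F [ 0.7 -1.1  0.7] q [-0.32  0.48  0.38  2.08 -0.29  0.63  0.69]
[[20,[-10,4,0],[0,0,-0.06]],[20,[-11,3,0],[0,0,-0.05]],[20,[-11,2,0],[0,0,-0.06]],[20,[-11,2,-1],[0,0,-0.05]]]
```

Request:
jog_arm:
  steps:
    - [20,[-10,3,0],[0,0,-0.06]]
    - [20,[-11,2,0],[0,0,-0.06]]
    - [20,[-11,2,0],[0,0,-0.06]]
    - [20,[-11,2,-1],[0,0,-0.05]]

```text
time_s: 4.12
position: [0.5391, -0.0795, 0.0079]
orientation: [-1.385, -2.819, 0.0]
contact_force: [-0.0, 0.3, 0.1]
opening: 0.0199
finger_force: 0.0
```

```bash
python3 - <<'E'
from h import *
d=arm.get_image('scene')
p,y,_,_=pose();q=w2t(p[:2]); a=np.degrees(y-A); c=q+19*n(a); print('expect',c.round(),a.round())
print('pink',fit(d,sbox(d,c),pink,(*c,a)))
print('teal',fit(d,sbox(d,(-82,206)),teal,(-82,206,-7)))
plan([tp(-38,60,20,10,4),tp(-38,-25,0,10,7)],20)
t=arm.get_image('top')
fa=np.asarray(t['frame'])[170:270,220:380]; fb=np.asarray(d['frame'])[190:310,200:360]
o=np.vstack([cv2.resize(fa,(480,300),interpolation=2),cv2.resize(fb,(400,300),interpolation=2)[:, :].repeat(1,0) if 0 else cv2.resize(fb,(480,300),interpolation=2)])
cv2.imwrite('pics/c3.png',cv2.cvtColor(o,cv2.COLOR_RGB2BGR))
E
```

```text
expect [-44.  92.] 51.0
pink (89, array([-46.9,  99.3,  63. ]), np.float64(0.52))
teal (82, array([-88.3, 212.4,  25.1]), np.float64(0.99))
t 4.17 tcp [540.9 -81.1   8.5] tray [-58.5 104.3] yaw_t 50.8 z [ 0.002 -0.001 -1.   ] F [ 1.1 -0.9  0.1] q [-0.2   0.52  0.32  2.   -0.26  0.66  0.94]
[[20,[-7,-3,0],[0,0,0.13]],[20,[-7,-2,-1],[0,0,0.14]],[20,[-7,-1,0],[0,0,0.13]],[20,[-8,0,-1],[0,0,0.14]],[20,[-12,-3,0],[0,0,0.05]],[20,[-12,-3,0],[0,0,0.05]],[20,[-12,-2,0],[0,0,0.05]],[20,[-12,-1,0],[0,0,0.05]]]
[[20,[-12,-1,0],[0,0,0.05]],[20,[-12,0,0],[0,0,0.05]],[20,[-11,0,0],[0,0,0.05]]]
```

View pics/c3.png

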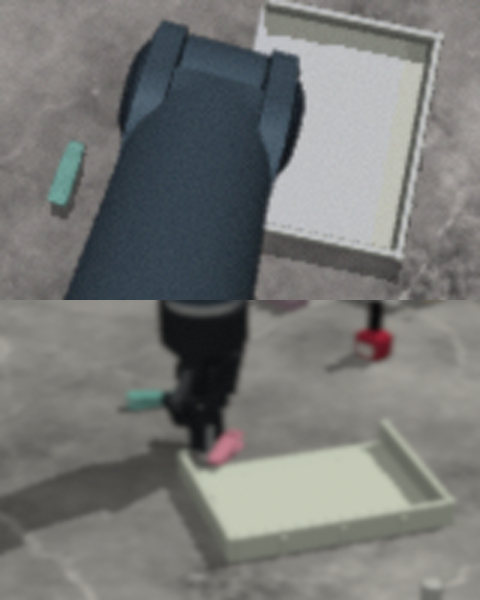

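Pink is at the mouth: it runs (208,463)–(240,437) in the lower panel, clear of the wall end at (183,458). Teal has not moved. Pushing it in now.

Request:
jog_arm:
  steps:
    - [20,[-7,-2,0],[0,0,0.12]]
    - [20,[-7,-2,-1],[0,0,0.12]]
    - [20,[-8,-1,0],[0,0,0.12]]
    - [20,[-9,-1,-1],[0,0,0.12]]
    - [20,[-12,-2,0],[0,0,0.06]]
    - [20,[-12,-2,0],[0,0,0.05]]
    - [20,[-12,-1,0],[0,0,0.05]]

```text
time_s: 5.1
position: [0.5466, -0.1468, 0.01]
orientation: [-2.207, -2.236, 0.0]
contact_force: [-0.2, -0.3, -0.2]
opening: 0.0199
finger_force: 0.0
```

```bash
python3 - <<'E'
from h import *
d=arm.get_image('scene')
p,y,_,_=pose();q=w2t(p[:2]); a=np.degrees(y-A); c=q+19*n(a); print('expect',c.round(),a.round())
print('pink',fit(d,sbox(d,c),pink,(*c,a)))
plan([tp(-40,-48,0,10,6)],20)
E
```

```text
expect [-33.  21.] 14.0
pink (97, array([-28.6,  32. ,  36.8]), np.float64(0.89))
t 5.15 tcp [ 546.4 -149.4   10.2] tray [-37.5  39. ] yaw_t 13.7 z [ 0.    -0.002 -1.   ] F [ 0.9 -2.   0.5] q [-0.21  0.57  0.48  1.96 -0.4   0.71  0.53]
[[20,[-11,-3,0],[0,0,0.04]],[20,[-11,-3,0],[0,0,0.04]],[20,[-11,-2,0],[0,0,0.04]],[20,[-11,-2,0],[0,0,0.04]],[20,[-11,-1,0],[0,0,0.04]],[20,[-12,-1,0],[0,0,0.04]]]
```

Request:
jog_arm:
  steps:
    - [20,[-11,-3,0],[0,0,0.04]]
    - [20,[-11,-3,0],[0,0,0.04]]
    - [20,[-11,-2,0],[0,0,0.04]]
    - [20,[-11,-2,0],[0,0,0.04]]
    - [20,[-11,-1,0],[0,0,0.04]]
    - [20,[-12,-1,0],[0,0,0.04]]
    - [20,[0,0,0],[0,0,0]]

```text
time_s: 6.02
position: [0.5286, -0.2137, 0.0102]
orientation: [2.458, 1.955, -0.001]
contact_force: [0.2, 0.1, -0.7]
opening: 0.0197
finger_force: 0.0
```

```bash
python3 - <<'E'
from h import *
d=arm.get_image('scene');t=arm.get_image('top')
plan([(-41,20,10,0,3),(-55,150,90,0,4),(-85,245,80,-7,3),(-85,245,8,-7,4)],20)
fa=np.asarray(t['frame'])[160:270,220:380]; fb=np.asarray(d['frame'])[190:310,200:360]
o=np.vstack([cv2.resize(fa,(480,300),interpolation=2),cv2.resize(fb,(480,300),interpolation=2)])
cv2.imwrite('pics/c4.png',cv2.cvtColor(o,cv2.COLOR_RGB2BGR))
E
```

```text
t 6.12 tcp [ 529.3 -211.8   10. ] tray [-39.9 -25.6] yaw_t 0.4 z [-0.  0. -1.] F [-0.  -0.4  0.3] q [-0.13  0.59  0.54  1.95 -0.45  0.72  0.45]
[[20,[15,0,0],[0,0,0.0]],[20,[15,0,0],[0,0,0.0]],[20,[16,-1,0],[0,0,0.01]],[20,[32,-4,-20],[0,0,-0.0]],[20,[33,-3,-20],[0,0,-0.0]],[20,[32,-4,-20],[0,0,-0.0]],[20,[33,-3,-20],[0,0,-0.0]],[20,[31,-10,3],[0,0,0.04]]]
[[20,[31,-12,3],[0,0,0.04]],[20,[31,-12,4],[0,0,0.04]],[20,[0,0,18],[0,0,-0.0]],[20,[0,0,18],[0,0,-0.0]],[20,[0,0,18],[0,0,-0.0]],[20,[0,0,18],[0,0,-0.0]]]
```

View pics/c4.png

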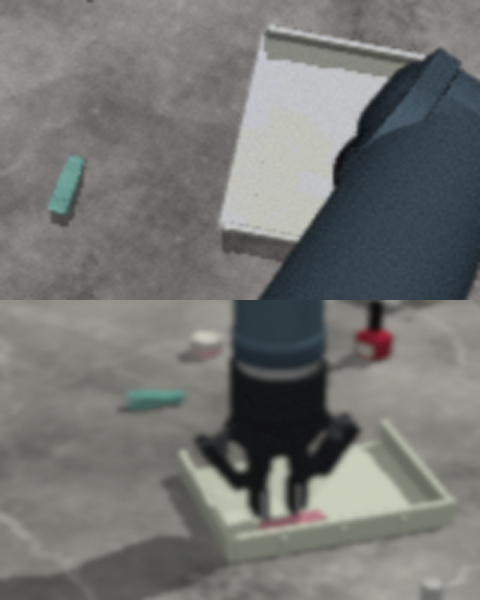

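The pink clip now lies by the back wall at (262–325, 520) in the lower panel, fully inside. Next, the teal clip.

Request:
jog_arm:
  steps:
    - [20,[15,0,0],[0,0,0]]
    - [20,[15,0,-10],[0,0,0]]
    - [20,[16,-1,-20],[0,0,0]]
    - [20,[32,-4,-20],[0,0,0]]
    - [20,[33,-3,-20],[0,0,0]]
    - [20,[32,-4,-10],[0,0,0]]
    - [20,[33,-3,0],[0,0,0]]
    - [20,[31,-10,0],[0,0,0.04]]

```text
time_s: 7.12
position: [0.5518, -0.0009, 0.0912]
orientation: [2.492, 1.912, 0.004]
contact_force: [0.5, -0.4, 0.1]
opening: 0.0203
finger_force: 0.0
```

Request:
jog_arm:
  steps:
    - [20,[31,-12,0],[0,0,0.04]]
    - [20,[31,-12,0],[0,0,0.04]]
    - [20,[0,0,0],[0,0,0]]

```text
time_s: 7.5
position: [0.5448, 0.0682, 0.0904]
orientation: [-2.558, -1.819, -0.002]
contact_force: [0.4, 0.1, 0.0]
opening: 0.02
finger_force: 0.0
```

```bash
python3 - <<'E'
from h import *
d=arm.get_image('scene')
print('teal',fit(d,sbox(d,(-82,206)),teal,(-82,206,-7)))
plan([(-85,246,60,-7,2),(-85,246,8,-7,3)],20)
E
```

```text
teal (115, array([-82.5, 208.5, -11.2]), np.float64(0.42))
t 7.55 tcp [545.   65.2  90.5] tray [-87.9 247.7] yaw_t -6.1 z [ 0.     0.001 -1.   ] F [ 0.3 -0.9  1. ] q [-0.71  0.42  0.62  1.98 -0.33  0.84 -0.25]
[[20,[-1,2,15],[0,0,0.01]],[20,[0,1,15],[0,0,0.0]],[20,[0,0,17],[0,0,0.0]],[20,[0,0,18],[0,0,0.0]],[20,[0,0,17],[0,0,0.0]]]
```

Request:
jog_arm:
  steps:
    - [20,[2,2,15],[0,0,0.01]]
    - [20,[0,1,17],[0,0,0]]
    - [20,[0,0,17],[0,0,0]]
    - [20,[0,0,17],[0,0,0]]
    - [20,[0,0,16],[0,0,0]]
    - [20,[0,0,0],[0,0,0]]

```text
time_s: 8.3
position: [0.5471, 0.0622, 0.0062]
orientation: [-2.577, -1.795, 0.005]
contact_force: [-0.7, -0.2, 0.7]
opening: 0.02
finger_force: 0.0
```

```bash
python3 - <<'E'
from h import *
plan([tp(-82,207,-6,7,2),tp(-76,180,8,7,4),tp(-60,140,20,7,5),tp(-44,100,22,8,4),tp(-38,50,10,10,5),tp(-38,-22,0,10,6)],20)
E
```

```text
t 8.3 tcp [547.1  62.2   6.2] tray [-85.1 245.3] yaw_t -7.1 z [-0.004 -0.001 -1.   ] F [-0.7 -0.2  0.7] q [-0.63  0.57  0.53  1.99 -0.44  0.7  -0.18]
[[20,[-9,4,0],[0,0,-0.01]],[20,[-10,3,-1],[0,0,-0.01]],[20,[-7,1,0],[0,0,-0.06]],[20,[-7,1,0],[0,0,-0.06]],[20,[-6,0,0],[0,0,-0.06]],[20,[-7,0,0],[0,0,-0.06]],[20,[-8,1,0],[0,0,-0.04]],[20,[-9,1,0],[0,0,-0.04]]]
[[20,[-8,1,0],[0,0,-0.04]],[20,[-9,0,0],[0,0,-0.05]],[20,[-8,0,0],[0,0,-0.04]],[20,[-11,0,0],[0,0,-0.01]],[20,[-11,0,0],[0,0,-0.01]],[20,[-11,0,0],[0,0,-0.01]],[20,[-10,0,-1],[0,0,-0.01]],[20,[-10,-2,0],[0,0,0.04]]]
[[20,[-10,-1,0],[0,0,0.04]],[20,[-10,-1,-1],[0,0,0.04]],[20,[-10,-1,0],[0,0,0.05]],[20,[-10,0,-1],[0,0,0.04]],[20,[-12,-2,0],[0,0,0.03]],[20,[-12,-1,0],[0,0,0.03]],[20,[-12,-1,0],[0,0,0.03]],[20,[-12,0,0],[0,0,0.03]]]
[[20,[-12,0,0],[0,0,0.03]],[20,[-11,0,0],[0,0,0.03]]]
```

Request:
jog_arm:
  steps:
    - [20,[-9,4,0],[0,0,-0.01]]
    - [20,[-10,3,-1],[0,0,-0.01]]
    - [20,[-7,1,0],[0,0,-0.06]]
    - [20,[-7,1,0],[0,0,-0.06]]
    - [20,[-6,0,0],[0,0,-0.06]]
    - [20,[-7,0,0],[0,0,-0.06]]
    - [20,[-8,1,0],[0,0,-0.04]]
    - [20,[-9,1,0],[0,0,-0.04]]

```text
time_s: 9.3
position: [0.5454, -0.0028, 0.01]
orientation: [2.236, 2.206, 0.002]
contact_force: [0.9, 0.2, -0.7]
opening: 0.0199
finger_force: 0.0
```

Request:
jog_arm:
  steps:
    - [20,[-8,1,0],[0,0,-0.04]]
    - [20,[-9,0,0],[0,0,-0.05]]
    - [20,[-8,0,0],[0,0,-0.04]]
    - [20,[-11,0,0],[0,0,-0.01]]
    - [20,[-11,0,0],[0,0,-0.01]]

```text
time_s: 9.93
position: [0.5496, -0.0496, 0.0095]
orientation: [2.065, 2.366, 0.001]
contact_force: [0.4, 0.3, 0.2]
opening: 0.0199
finger_force: 0.0
```

```bash
python3 - <<'E'
from h import *
d=arm.get_image('scene')
p,y,_,_=pose();q=w2t(p[:2]); a=np.degrees(y-A); c=q+19*n(a); print('expect',c.round(),a.round())
print('teal',fit(d,sbox(d,c),teal,(*c,a)))
plan([tp(-44,95,24,8,2),tp(-38,50,10,10,5),tp(-38,-22,0,10,6)],20)
fb=np.asarray(d['frame'])[190:310,200:360]
cv2.imwrite('pics/c5.png',cv2.cvtColor(cv2.resize(fb,(640,480),interpolation=2),cv2.COLOR_RGB2BGR))
E
```

```text
expect [-50. 117.] 21.0
teal (125, array([-52.5, 124.2,  29.3]), np.float64(0.38))
t 9.97 tcp [549.8 -51.9   9.7] tray [-56.5 134.8] yaw_t 20.8 z [ 0.002 -0.002 -1.   ] F [-0.7 -1.6  0.7] q [-0.34  0.54  0.43  1.99 -0.34  0.68  0.44]
[[20,[-11,-2,1],[0,0,-0.03]],[20,[-12,-2,1],[0,0,-0.03]],[20,[-9,-2,0],[0,0,0.05]],[20,[-9,-1,-1],[0,0,0.05]],[20,[-9,-1,0],[0,0,0.05]],[20,[-9,0,-1],[0,0,0.05]],[20,[-8,0,0],[0,0,0.05]],[20,[-12,-2,0],[0,0,0.03]]]
[[20,[-12,-1,0],[0,0,0.03]],[20,[-12,-1,0],[0,0,0.03]],[20,[-12,0,0],[0,0,0.03]],[20,[-12,0,0],[0,0,0.03]],[20,[-12,0,0],[0,0,0.02]]]
```

View pics/c5.png

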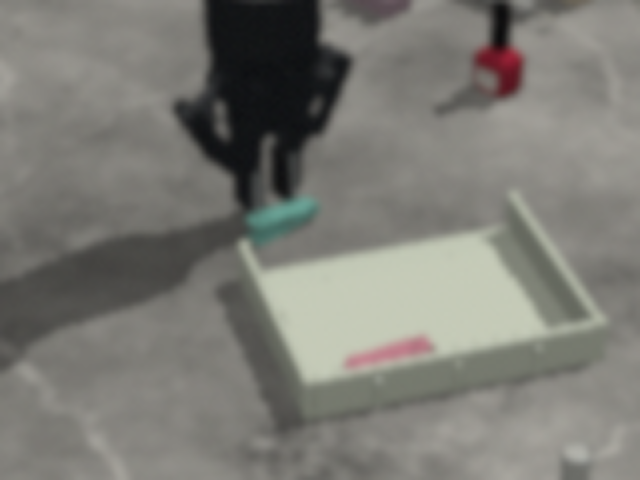

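Teal runs (248,230)–(318,203), with its left end close to the wall tip at (243,245). I'll steer it further +x before entering.

```bash
python3 - <<'E'
from h import *
plan([tp(-45,111,36,9,3),tp(-20,84,38,10,4)],20)
E
```

```text
t 9.97 tcp [549.8 -51.9   9.7] tray [-56.5 134.8] yaw_t 20.8 z [ 0.002 -0.002 -1.   ] F [-0.7 -1.6  0.7] q [-0.34  0.54  0.43  1.99 -0.34  0.68  0.44]
[[20,[-3,-1,0],[0,0,-0.09]],[20,[-2,-1,0],[0,0,-0.09]],[20,[-3,-1,1],[0,0,-0.08]],[20,[-9,1,0],[0,0,-0.01]],[20,[-9,1,0],[0,0,-0.01]],[20,[-9,1,-1],[0,0,-0.01]],[20,[-9,0,0],[0,0,-0.01]]]
```

Request:
jog_arm:
  steps:
    - [20,[-3,-1,0],[0,0,-0.09]]
    - [20,[-2,-1,0],[0,0,-0.09]]
    - [20,[-3,-1,1],[0,0,-0.08]]
    - [20,[-9,1,0],[0,0,-0.01]]
    - [20,[-9,1,0],[0,0,-0.01]]
    - [20,[-9,1,-1],[0,0,-0.01]]
    - [20,[-9,0,0],[0,0,-0.01]]

```text
time_s: 10.85
position: [0.566, -0.0894, 0.0092]
orientation: [1.688, 2.649, 0.0]
contact_force: [-0.2, -0.1, -0.3]
opening: 0.0196
finger_force: 0.0
```

```bash
python3 - <<'E'
from h import *
d=arm.get_image('scene')
p,y,_,_=pose();q=w2t(p[:2]); a=np.degrees(y-A); c=q+19*n(a); print('expect',c.round(),a.round())
print('teal',fit(d,sbox(d,c),teal,(*c,a)))
plan([tp(-18,50,15,10,4),tp(-22,-22,0,10,7)],20)
fb=np.asarray(d['frame'])[190:310,200:360]
cv2.imwrite('pics/c6.png',cv2.cvtColor(cv2.resize(fb,(640,480),interpolation=2),cv2.COLOR_RGB2BGR))
E
```

```text
expect [-20.  85.] 38.0
teal (109, array([-21.8,  92.3,  46.5]), np.float64(0.42))
t 10.9 tcp [566.4 -91.1   9.4] tray [-31.3 100.4] yaw_t 38.1 z [ 0.002 -0.002 -1.   ] F [ 1.  -1.5  0.3] q [-0.21  0.56  0.35  1.93 -0.29  0.7   0.76]
[[20,[-8,-3,0],[0,0,0.1]],[20,[-8,-3,0],[0,0,0.1]],[20,[-8,-2,0],[0,0,0.1]],[20,[-8,-1,-1],[0,0,0.1]],[20,[-10,-2,0],[0,0,0.04]],[20,[-10,-2,0],[0,0,0.04]],[20,[-10,-2,0],[0,0,0.04]],[20,[-10,-1,0],[0,0,0.04]]]
[[20,[-10,-1,0],[0,0,0.04]],[20,[-10,-1,0],[0,0,0.03]],[20,[-10,0,0],[0,0,0.04]]]
```

Request:
jog_arm:
  steps:
    - [20,[-8,-3,0],[0,0,0.1]]
    - [20,[-8,-3,0],[0,0,0.1]]
    - [20,[-8,-2,0],[0,0,0.1]]
    - [20,[-8,-1,-1],[0,0,0.1]]
    - [20,[-10,-2,0],[0,0,0.04]]
    - [20,[-10,-2,0],[0,0,0.04]]
    - [20,[-10,-2,0],[0,0,0.04]]
    - [20,[-10,-2,0],[0,0,0.04]]

```text
time_s: 11.9
position: [0.5566, -0.1625, 0.01]
orientation: [-2.357, -2.076, 0.0]
contact_force: [0.2, -0.8, -0.8]
opening: 0.0199
finger_force: 0.0
```

Request:
jog_arm:
  steps:
    - [20,[-10,-1,0],[0,0,0.04]]
    - [20,[-10,-1,0],[0,0,0.03]]
    - [20,[-10,0,0],[0,0,0.04]]
    - [20,[0,0,0],[0,0,0]]

```text
time_s: 12.4
position: [0.5496, -0.1926, 0.0102]
orientation: [2.467, 1.944, -0.001]
contact_force: [0.7, -0.0, 0.3]
opening: 0.0199
finger_force: 0.0
```

```bash
python3 - <<'E'
from h import *
d=arm.get_image('scene')
p,y,_,_=pose();q=w2t(p[:2]); a=np.degrees(y-A); c=q+19*n(a); print('expect',c.round(),a.round())
print('teal',fit(d,sbox(d,c),teal,(*c,a)))
print('jar',w2t([638,96]))
plan([(-22,40,40,0,2),(-10,150,100,0,3),(0,350,100,0,4)],20)
fb=np.asarray(d['frame'])[190:310,200:360]
cv2.imwrite('pics/c6.png',cv2.cvtColor(cv2.resize(fb,(640,480),interpolation=2),cv2.COLOR_RGB2BGR))
E
```

```text
expect [-24. -20.] -0.0
teal (95, array([-19. , -12.5,  20.2]), np.float64(1.22))
jar [ -4.4 298.9]
t 12.45 tcp [ 550.  -191.6   10.1] tray [-24.4  -1.2] yaw_t -0.3 z [-0. -0. -1.] F [ 0.3 -0.6  0.4] q [-0.16  0.6   0.52  1.92 -0.43  0.73  0.38]
[[20,[21,1,-15],[0,0,-0.0]],[20,[20,1,-15],[0,0,-0.0]],[20,[37,4,-20],[0,0,-0.0]],[20,[37,4,-20],[0,0,-0.0]],[20,[36,4,-20],[0,0,-0.0]],[20,[50,2,0],[0,0,-0.0]],[20,[50,2,0],[0,0,-0.0]],[20,[50,2,0],[0,0,-0.0]]]
[[20,[50,3,0],[0,0,-0.0]]]
```

View pics/c6.png

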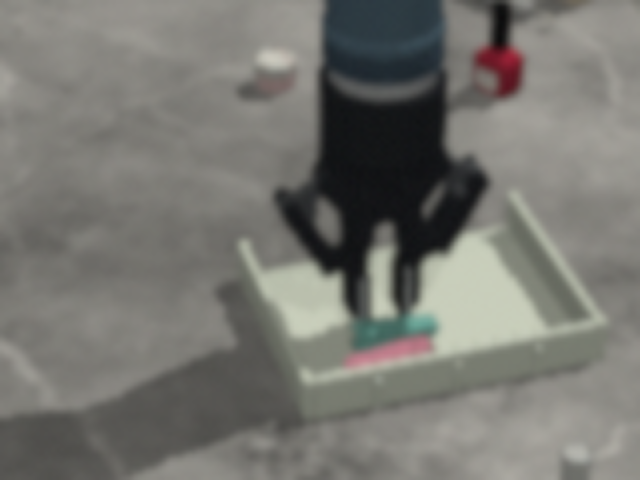

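Teal now lies against pink, both deep inside the tray: teal at (352–437, 330), pink at (345–432, 352). The jar is untouched at (275,70). Moving behind the jar.

```bash
python3 - <<'E'
from h import *
plan([(-22,40,40,0,2),(-14,150,100,4,4),(-12,343,100,10,5),(-12,343,20,10,3)],24)
E
```

```text
t 12.45 tcp [ 550.  -191.6   10.1] tray [-24.4  -1.2] yaw_t -0.3 z [-0. -0. -1.] F [ 0.3 -0.6  0.4] q [-0.16  0.6   0.52  1.92 -0.43  0.73  0.38]
[[24,[21,1,-15],[0,0,-0.0]],[24,[20,1,-15],[0,0,-0.0]],[24,[28,2,-15],[0,0,-0.02]],[24,[27,2,-15],[0,0,-0.02]],[24,[27,3,-15],[0,0,-0.02]],[24,[28,4,-15],[0,0,-0.01]],[24,[38,3,0],[0,0,-0.02]],[24,[39,4,0],[0,0,-0.02]]]
[[24,[38,4,0],[0,0,-0.02]],[24,[38,5,0],[0,0,-0.02]],[24,[39,6,0],[0,0,-0.03]],[24,[0,0,27],[0,0,0.0]],[24,[0,0,27],[0,0,0.0]],[24,[0,0,26],[0,0,0.0]]]
```

Request:
jog_arm:
  steps:
    - [20,[21,1,-10],[0,0,0]]
    - [20,[20,1,-15],[0,0,0]]
    - [24,[28,2,-20],[0,0,-0.02]]
    - [24,[27,2,-15],[0,0,-0.02]]
    - [24,[27,3,-15],[0,0,-0.02]]
    - [24,[28,4,-15],[0,0,-0.01]]
    - [24,[38,3,0],[0,0,-0.02]]
    - [24,[39,4,0],[0,0,-0.02]]

```text
time_s: 13.45
position: [0.6137, 0.0307, 0.1005]
orientation: [-2.354, -2.081, -0.001]
contact_force: [0.8, 0.0, 0.1]
opening: 0.0242
finger_force: 0.0
```

Request:
jog_arm:
  steps:
    - [24,[38,4,0],[0,0,-0.02]]
    - [24,[38,5,0],[0,0,-0.02]]
    - [24,[39,6,0],[0,0,-0.03]]
    - [24,[0,0,0],[0,0,0]]
    - [24,[0,0,0],[0,0,0]]

```text
time_s: 14.08
position: [0.6397, 0.1417, 0.0998]
orientation: [2.28, 2.162, -0.002]
contact_force: [-0.2, -0.5, 0.3]
opening: 0.0233
finger_force: 0.0
```

```bash
python3 - <<'E'
from h import *
d=arm.get_image('scene'); u,v=pix(d,[[.638,.096,.023]])[0].round().astype(int)
print(u,v,blob(d,(u-14,v-12,u+14,v+12),lambda h,s,v:(s<60)&(v>140),.023))
plan([(-12,343,70,10,1),(-12,343,12,10,3)],24)
E
```

```text
269 205 (282, array([658., 104.]), np.float64(63.0), 'rect', array([649.,  93.]), array([136.,  56.]), np.float64(59.0))
t 14.12 tcp [639.8 140.3  99.9] tray [-12.8 342.5] yaw_t 10.0 z [-0.001 -0.001 -1.   ] F [-0.4 -1.6  1.2] q [-0.65  0.57  0.49  1.7  -0.32  0.95 -0.09]
[[24,[0,1,30],[0,0,0.0]],[24,[0,0,19],[0,0,0.0]],[24,[0,0,19],[0,0,0.0]],[24,[0,0,20],[0,0,0.0]]]
```

Request:
jog_arm:
  steps:
    - [24,[0,1,25],[0,0,0]]
    - [24,[0,0,25],[0,0,0]]
    - [24,[0,0,22],[0,0,0]]
    - [24,[0,0,20],[0,0,0]]
    - [24,[0,0,0],[0,-0.15,0]]
    - [24,[0,0,0],[0,-0.15,0]]
    - [24,[0,0,0],[0,0,0]]

```text
time_s: 15.0
position: [0.6403, 0.1487, 0.0057]
orientation: [2.11, 2.019, -0.318]
contact_force: [-0.2, -0.2, -0.6]
opening: 0.0241
finger_force: 0.0
```

```bash
cat >> h.py <<'E'
def plan2(wps,claw):
    p,yaw,s,R=pose(); p=p.copy(); print('t',round(s['time_s'],2),'tcp',p.round(1),'tray',w2t(p[:2]),'yaw',round(np.degrees(yaw-A),1),'z',R[:,2].round(3))
    rows=[]
    for x,y,z,k in wps:
        g=np.r_[t2w(x,y),z]
        for j in range(k,0,-1):
            l=np.round(R.T@((g-p)/j)); p+=R@l; rows.append([claw,[int(v) for v in l],[0,0,0]])
    for i in range(0,len(rows),8): print(str(rows[i:i+8]).replace(' ',''))
E
python3 - <<'E'
from h import *
plan2([(-8,322,7,3),(5,250,7,8),(21,158,7,8),(35,80,7,8),(40,55,9,3),(42,20,9,4)],24)
E
```

```text
t 15.0 tcp [640.3 148.7   5.7] tray [-14.2 350.7] yaw 10.7 z [-0.015 -0.293 -0.956]
[[24,[-9,0,2],[0,0,0]],[24,[-10,0,3],[0,0,0]],[24,[-9,1,2],[0,0,0]],[24,[-9,0,3],[0,0,0]],[24,[-9,0,3],[0,0,0]],[24,[-9,0,3],[0,0,0]],[24,[-9,0,3],[0,0,0]],[24,[-9,0,2],[0,0,0]]]
[[24,[-8,0,3],[0,0,0]],[24,[-9,0,2],[0,0,0]],[24,[-8,-1,3],[0,0,0]],[24,[-11,0,3],[0,0,0]],[24,[-11,0,3],[0,0,0]],[24,[-11,0,4],[0,0,0]],[24,[-11,0,3],[0,0,0]],[24,[-11,0,4],[0,0,0]]]
[[24,[-12,0,3],[0,0,0]],[24,[-11,-1,4],[0,0,0]],[24,[-12,0,3],[0,0,0]],[24,[-9,0,3],[0,0,0]],[24,[-9,0,3],[0,0,0]],[24,[-10,0,3],[0,0,0]],[24,[-9,0,3],[0,0,0]],[24,[-10,0,3],[0,0,0]]]
[[24,[-9,0,3],[0,0,0]],[24,[-10,0,3],[0,0,0]],[24,[-9,-1,2],[0,0,0]],[24,[-8,0,2],[0,0,0]],[24,[-9,0,2],[0,0,0]],[24,[-8,1,2],[0,0,0]],[24,[-8,-1,3],[0,0,0]],[24,[-9,-1,2],[0,0,0]]]
[[24,[-8,-1,3],[0,0,0]],[24,[-9,-2,2],[0,0,0]]]
```

Request:
jog_arm:
  steps:
    - [24,[-9,0,2],[0,0,0]]
    - [24,[-10,0,3],[0,0,0]]
    - [24,[-9,1,2],[0,0,0]]
    - [24,[-9,0,3],[0,0,0]]
    - [24,[-9,0,3],[0,0,0]]
    - [24,[-9,0,3],[0,0,0]]
    - [24,[-9,0,3],[0,0,0]]
    - [24,[-9,0,2],[0,0,0]]

```text
time_s: 16.0
position: [0.6378, 0.0653, 0.0094]
orientation: [2.118, 2.007, -0.321]
contact_force: [-0.0, -0.1, 0.8]
opening: 0.024
finger_force: 0.1
```

```bash
python3 - <<'E'
from h import *
plan2([(21,158,7,10),(35,80,8,8),(40,55,9,3),(42,20,9,4)],24)
d=arm.get_image('scene')
fb=np.asarray(d['frame'])[170:290,200:360]
cv2.imwrite('pics/c7.png',cv2.cvtColor(cv2.resize(fb,(640,480),interpolation=2),cv2.COLOR_RGB2BGR))
E
```

```text
t 16.0 tcp [637.8  65.3   9.4] tray [  2.5 269. ] yaw 10.1 z [-0.016 -0.295 -0.955]
[[24,[-11,0,4],[0,0,0]],[24,[-11,0,4],[0,0,0]],[24,[-11,0,3],[0,0,0]],[24,[-11,0,4],[0,0,0]],[24,[-10,0,3],[0,0,0]],[24,[-11,0,4],[0,0,0]],[24,[-10,0,3],[0,0,0]],[24,[-11,0,4],[0,0,0]]]
[[24,[-10,-1,3],[0,0,0]],[24,[-11,0,4],[0,0,0]],[24,[-9,0,3],[0,0,0]],[24,[-10,0,3],[0,0,0]],[24,[-9,0,3],[0,0,0]],[24,[-10,0,3],[0,0,0]],[24,[-9,0,3],[0,0,0]],[24,[-10,0,2],[0,0,0]]]
[[24,[-9,0,3],[0,0,0]],[24,[-10,0,2],[0,0,0]],[24,[-8,0,2],[0,0,0]],[24,[-8,0,2],[0,0,0]],[24,[-8,0,3],[0,0,0]],[24,[-8,-1,2],[0,0,0]],[24,[-9,-1,3],[0,0,0]],[24,[-8,-1,2],[0,0,0]]]
[[24,[-9,-1,3],[0,0,0]]]
```

View pics/c7.png

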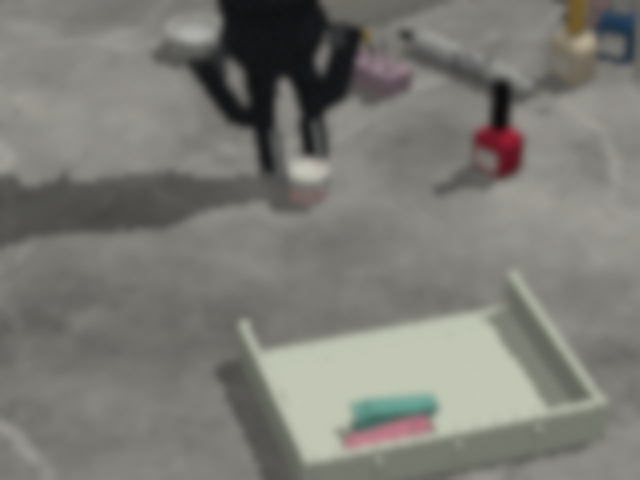

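The jar is upright at (308,183) just ahead of the fingertips at (267,165) and (318,150), so it is nested between them. Both clips are still in place. Continuing.

Request:
jog_arm:
  steps:
    - [24,[-11,0,4],[0,0,0]]
    - [24,[-11,0,4],[0,0,0]]
    - [24,[-11,0,3],[0,0,0]]
    - [24,[-11,0,4],[0,0,0]]
    - [24,[-10,0,3],[0,0,0]]
    - [24,[-11,0,4],[0,0,0]]
    - [24,[-10,0,3],[0,0,0]]

```text
time_s: 16.92
position: [0.6337, -0.014, 0.0078]
orientation: [2.119, 2.007, -0.32]
contact_force: [-0.7, -1.0, -0.8]
opening: 0.0241
finger_force: 0.1
```

```bash
cat >> h.py <<'E'
def jar():
    d=arm.get_image('scene'); p,y,_,_=pose(); q=w2t(p[:2]); a=np.degrees(y-A); c=q+22*n(a)
    u,v=pix(d,np.r_[t2w(*c),23]/1000)[0].round().astype(int)
    F=np.asarray(d['frame'])[v-14:v+18,u-16:u+16]; h=cv2.cvtColor(np.ascontiguousarray(F),cv2.COLOR_RGB2HSV).astype(int)
    m=(((h[...,0]>160)|(h[...,0]<8))&(h[...,1]>30)&(h[...,2]>70)).astype(np.uint8)
    nn,l,st,ce=cv2.connectedComponentsWithStats(m)
    k=1+np.argmax(st[1:,4]); w=world(d,ce[k]+[u-16,v-14],.007)[0,:2]*1000
    print('expect',c.round(),'jar body front',st[k].tolist(),w2t(w))
E
python3 - <<'E'
from h import *
jar()
plan2([(35,80,8,11),(40,55,9,3),(42,20,9,4)],24)
E
```

```text
expect [ 20. 167.] jar body front [10, 19, 9, 4, 26] [ 13.4 161.9]
t 16.98 tcp [633.2 -16.4   8.1] tray [ 16.6 188.4] yaw 10.0 z [-0.017 -0.297 -0.955]
[[24,[-10,0,3],[0,0,0]],[24,[-9,0,3],[0,0,0]],[24,[-10,0,3],[0,0,0]],[24,[-9,0,3],[0,0,0]],[24,[-10,0,3],[0,0,0]],[24,[-9,0,3],[0,0,0]],[24,[-10,0,3],[0,0,0]],[24,[-9,0,3],[0,0,0]]]
[[24,[-10,0,3],[0,0,0]],[24,[-9,0,3],[0,0,0]],[24,[-10,-1,3],[0,0,0]],[24,[-8,0,2],[0,0,0]],[24,[-8,0,2],[0,0,0]],[24,[-9,1,2],[0,0,0]],[24,[-8,-1,3],[0,0,0]],[24,[-8,-1,3],[0,0,0]]]
[[24,[-8,-1,2],[0,0,0]],[24,[-9,-1,3],[0,0,0]]]
```

Request:
jog_arm:
  steps:
    - [24,[-10,0,3],[0,0,0]]
    - [24,[-9,0,3],[0,0,0]]
    - [24,[-10,0,3],[0,0,0]]
    - [24,[-9,0,3],[0,0,0]]
    - [24,[-9,0,3],[0,0,0]]
    - [24,[-8,0,2],[0,0,0]]
    - [24,[-8,0,2],[0,0,0]]
    - [24,[-7,0,2],[0,0,0]]

```text
time_s: 17.98
position: [0.6298, -0.0866, 0.0085]
orientation: [2.118, 2.007, -0.32]
contact_force: [0.0, 0.1, -1.4]
opening: 0.0239
finger_force: 0.1
```

```bash
python3 - <<'E'
from h import *
jar()
plan2([(40,55,9,10),(44,15,9,6)],24)
E
```

```text
expect [33. 96.] jar body front [10, 19, 10, 4, 27] [26.6 90.1]
t 18.02 tcp [629.5 -88.2   8.7] tray [ 29.4 117.6] yaw 10.0 z [-0.016 -0.296 -0.955]
[[24,[-6,0,2],[0,0,0]],[24,[-6,0,2],[0,0,0]],[24,[-6,0,2],[0,0,0]],[24,[-6,0,2],[0,0,0]],[24,[-6,0,2],[0,0,0]],[24,[-6,0,2],[0,0,0]],[24,[-6,0,2],[0,0,0]],[24,[-6,0,2],[0,0,0]]]
[[24,[-6,0,1],[0,0,0]],[24,[-7,0,2],[0,0,0]],[24,[-6,-1,2],[0,0,0]],[24,[-6,0,2],[0,0,0]],[24,[-7,-1,2],[0,0,0]],[24,[-6,0,2],[0,0,0]],[24,[-7,-1,2],[0,0,0]],[24,[-6,0,1],[0,0,0]]]
```

Slowly over the bevel.

Request:
jog_arm:
  steps:
    - [24,[-6,0,2],[0,0,0]]
    - [24,[-6,0,2],[0,0,0]]
    - [24,[-6,0,2],[0,0,0]]
    - [24,[-6,0,2],[0,0,0]]
    - [24,[-6,0,2],[0,0,0]]
    - [24,[-6,0,2],[0,0,0]]
    - [24,[-6,0,2],[0,0,0]]
    - [24,[-6,0,2],[0,0,0]]

```text
time_s: 19.02
position: [0.627, -0.137, 0.0073]
orientation: [2.118, 2.007, -0.32]
contact_force: [0.1, 0.9, 0.7]
opening: 0.024
finger_force: 0.1
```

```bash
python3 - <<'E'
from h import *
jar()
plan2([(44,12,9,8)],24)
E
```

```text
expect [42. 46.] jar body front [10, 18, 8, 3, 16] [35.4 45.4]
t 19.07 tcp [ 626.7 -138.5    7.6] tray [38.2 68. ] yaw 10.0 z [-0.017 -0.296 -0.955]
[[24,[-7,-1,2],[0,0,0]],[24,[-7,0,2],[0,0,0]],[24,[-7,-1,2],[0,0,0]],[24,[-7,0,2],[0,0,0]],[24,[-7,-1,2],[0,0,0]],[24,[-6,0,2],[0,0,0]],[24,[-7,-1,2],[0,0,0]],[24,[-6,0,1],[0,0,0]]]
```

Request:
jog_arm:
  steps:
    - [24,[-7,0,1],[0,0,0]]
    - [24,[-7,0,2],[0,0,0]]
    - [24,[-7,0,2],[0,0,0]]
    - [24,[-7,0,2],[0,0,0]]
    - [24,[-7,0,2],[0,0,0]]
    - [24,[-6,0,2],[0,0,0]]
    - [24,[-7,0,2],[0,0,0]]
    - [24,[-6,0,2],[0,0,0]]

```text
time_s: 20.08
position: [0.6241, -0.193, 0.009]
orientation: [2.118, 2.007, -0.32]
contact_force: [0.3, -0.1, 0.9]
opening: 0.0243
finger_force: 0.1
```

```bash
python3 - <<'E'
from h import *
jar()
plan2([(40,70,9,4),(35,95,110,4),(-20,260,130,5)],24)
E
```

```text
expect [52. -9.] jar body front [10, 18, 9, 4, 16] [46.1 -9.8]
t 20.12 tcp [ 623.7 -194.4    9.2] tray [48.  12.9] yaw 10.0 z [-0.016 -0.296 -0.955]
[[24,[14,1,-4],[0,0,0]],[24,[14,0,-4],[0,0,0]],[24,[14,1,-4],[0,0,0]],[24,[13,0,-5],[0,0,0]],[24,[-1,0,-26],[0,0,0]],[24,[-2,0,-26],[0,0,0]],[24,[-1,0,-26],[0,0,0]],[24,[-2,-1,-26],[0,0,0]]]
[[24,[32,-5,-14],[0,0,0]],[24,[32,-5,-14],[0,0,0]],[24,[32,-5,-14],[0,0,0]],[24,[31,-5,-14],[0,0,0]],[24,[32,-5,-14],[0,0,0]]]
```

Retreating straight back, then up and away.

Request:
jog_arm:
  steps:
    - [24,[5,0,-2],[0,0,0]]
    - [24,[10,0,-3],[0,0,0]]
    - [24,[14,0,-5],[0,0,0]]
    - [24,[14,0,-5],[0,0,0]]
    - [24,[14,0,-15],[0,0,0]]
    - [24,[0,0,-26],[0,0,0]]
    - [24,[0,0,-26],[0,0,0]]
    - [24,[5,0,-26],[0,0,0]]

```text
time_s: 21.12
position: [0.6293, -0.1006, 0.0956]
orientation: [2.118, 2.006, -0.319]
contact_force: [0.1, 1.0, 1.2]
opening: 0.024
finger_force: 0.0
```

Request:
jog_arm:
  steps:
    - [24,[32,-5,-14],[0,0,0]]
    - [24,[40,-5,-18],[0,0,0]]
    - [24,[45,-5,-18],[0,0,0]]
    - [24,[45,-5,-18],[0,0,0]]
    - [24,[45,-5,-18],[0,0,0]]
    - [24,[45,-5,-18],[0,0,0]]
    - [24,[0,0,0],[0,0,0]]
    - [24,[0,0,0],[0,0,0]]

```text
time_s: 22.12
position: [0.6135, 0.1715, 0.1192]
orientation: [2.117, 2.008, -0.32]
contact_force: [-0.2, -1.5, -0.2]
opening: 0.0238
finger_force: 0.0
```

```bash
python3 - <<'E'
from h import *
d=arm.get_image('scene');t=arm.get_image('top')
print('pink',fit(t,sbox(t,(-40,-48)),pink,(-40,-48,0)),'teal',fit(t,sbox(t,(-24,-20)),teal,(-24,-20,0)))
fa=np.asarray(t['frame'])[110:290,110:450]; fb=np.asarray(d['frame'])[150:345,160:370]
o=np.vstack([cv2.resize(fa,(560,296),interpolation=2),cv2.resize(fb,(560,300),interpolation=2)])
cv2.imwrite('pics/c8.png',cv2.cvtColor(o,cv2.COLOR_RGB2BGR))
p=pose(); print(p[2]['time_s'],p[0])
E
```

```text
pink (115, array([-34.4, -48.1,  -2.1]), np.float64(0.52)) teal (126, array([-21.4, -23.2,  -2.8]), np.float64(0.35))
22.225 [613.68340631 168.91159586 119.18906019]
```

View pics/c8.png

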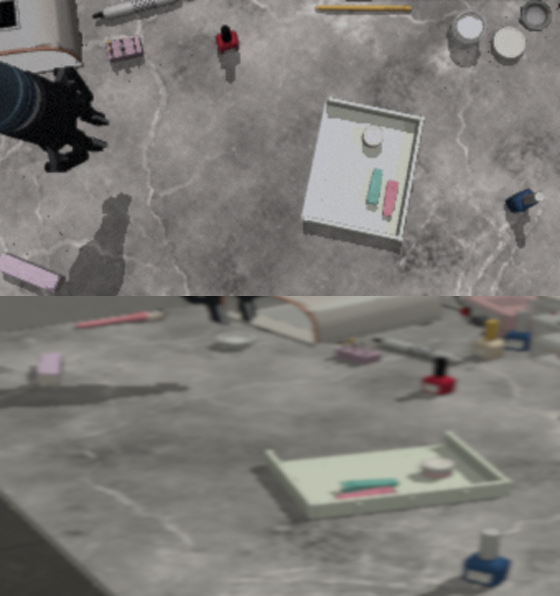

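Both clips lie inside at (374,188) and (390,198). The jar is inside and upright at (372,136). The bottles, buffer and dish are in place and the robot is touching nothing, so I'm handing in.

```bash
python3 -c "
from workcell import arm
print(arm.sign_off())"
```

```text
the job is handed in; nothing more can be done
None
```

The pink clip, the teal clip and the jar were swept into the tray in that order. In the last pictures all three lie wholly inside, with the jar upright and the bottles, buffer block and glass dish where they were. The job was handed in at about 22 s.

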